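Fold away the splash guard at the topping tubs

ROBOT

A 6-joint arm with a two-finger parallel gripper is mounted at the origin on the work surface. World frame = base frame: x ahead of the robot, y to its left, z up, the work surface at z = 0. Lengths are in m, angles in rad, forces in N, time in s.
With the tool pointing down it reaches from about 0.275 to 0.75 m from the base axis. Payload 10.2 kg.
Tool frame: the origin (TCP) lies midway between the tips of the shut fingers; the grasp point (between the pads) lies 19 mm behind it (robot.hold_point_z is the distance from the TCP to the grasp point, in m); y points along the fingers, z is the direction in which the jaws open and shut, and the axes are right-handed (so a half turn about y gives the same grasp; the last joint's range is limited). The gripper opens to 85 mm and grips with 20 to 120 N. Pads are 22 mm wide; open, the fingers measure 114 mm over their backs; the gripper's body (76 mm by 85 mm) begins 54 mm behind the grasp point. The pads swing forward as they close: fully open they stand 13 mm farther back than shut.
Start: joints at [1.108, 0.313, 1.498, -0, 1.331, -0.223], TCP at [0.125, 0.51, 0.231] pointing down, gripper open.
Joint ranges: [-2.94, 2.94], [-0.97, 2.17], [0.19, 2.56], [-1.23, 4.37], [0.02, 3.11], [-2.88, 2.88]. Speed limits (rad/s): [2.39, 2.39, 3.01, 3.14, 3.14, 3.14].

INTERFACE

Orientations are given as a unit quaternion [x, y, z, w].
In Python, from plant import sense, cams, robot gives the robot as it stands. The module is installed in compiled form; this text tells all that it offers.
- The arm moves only by the tool move_arm, never from a script. Its argument "deltas" is a list of rows, each an object with "grip": the opening, from -1 (shut) to 1 (fully open); "slide": the shift along the tool's x, y, z in mm, a list of three; "delta_rot": the turn, a rotation vector about the tool's x, y, z in rad, a list of three. In form: [{"grip": grip, "slide": [x, y, z], "delta_rot": [rx, ry, rz]}, ...]. A call has exactly 10 rows; each row shifts and turns the pose as measured when the row begins, along the tool's axes as they then stand; what a row does not reach is not made up. A row lasts 1/10 s, in which the tool goes at most 50 mm and 8.59 degrees, less where a joint would pass 70% of its speed; a pose out of reach is approached as far as the arm can. A call with a gripper value outside its range is refused whole. The fingers move at their own pace and stop on an object; "newtons" is the grip in N (left out, the last holds). Time passes only in rows, so rows that do not move let the fingers close, or fill a call up. It gives the time, the measured TCP pose, the force and the opening at its end, in the units of the state.
- sense(): the state, without advancing time (a new reading comes with each control period).
- cams.read_camera(name): name is "side" or "top" or "wrist"; returns (picture, depth): 384x512x3 uint8, red, green, blue; 384x512 float32, m along the optical axis (not along the pixel's ray), 0 where there is no reading.
- cams.camera_info(name): a dict with "K" (3x3 intrinsics, pixels), "extrinsics" (4x4, takes a point from camera to world coordinates); the wrist camera has in their place "hand_eye" (4x4, takes a point from camera to tool coordinates, whose origin is the TCP and whose axes are the tool frame's). Camera axes: x right, y up, looking along -z (the intrinsics and any distortion apply to the point x, -y, -z); pixel columns grow to the right and rows downward; lengths in m; the calibration is good to about 2 mm. A picture is of the moment at which its call begins: read the wrist's pose just before it. camera_info takes no time and is no camera call.
- robot.job_done(): hands the job in, once; it reports no verdict.
The state is a dict: "time": time; "q": joint angles; "dq": joint speeds; "effort": joint torques, N m; "tool_pos": TCP position; "tool_rot": TCP orientation; "contact_force": force on the tool from outside, world axes, zero at the start; "ft_torque": the same for the moment, N m; "grip_width": finger opening in m.
Only numpy, scipy, OpenCV 4.12 (cv2) and the standard library are available. Lean on these libraries where they do the work, as an engineer would, in place of code of your own. Each camera call takes 0.05 s, during which the arm holds its last target.

TASK

On the counter of a bubble tea bar, the long two-leaf steel splash guard stands open in front of the lidded topping tubs and is in the way. First fold its outer leaf all the way back, on the robot's side, flat along the inner leaf; only then swing the folded pair round towards the robot until it is home against the black rubber bumper, and let go. Do not disturb the squat jar beside it, and leave the small low guard on the right as it is.

Things in the scene. Friction and masses are not known exactly. Their poses are not given: they have to be found in the camera images.
- guard: Fixed foot of the long guard: steel plate 100 x 60 x 8 mm with a hinge post (14 mm thick, top at 89 mm). Origin: on the counter, on the post's axis; z up. Own -y: where the inner leaf points at guard_inner = 0 (to the robot's right); own -x: towards the robot. A black rubber bumper (12 mm thick, top at 56 mm) stands on the foot at x = -60, y = +15 mm.
- guard_inner (a joint): Inner leaf: steel plate 8 mm thick, from 14 to 85 mm above the counter, reaching 156 mm from the post's axis. Angle about the post, rad: 0 = along the foot's -y, growing clockwise from above (towards the robot); stop at 1.35 = home, pair at the bumper. Starts at 0.02 to 0.15. Stiff (0.6 N m friction), stays as left. Below, inner frame: origin on post, turns with it, leaf along -y in plane x = 0.
- guard_outer (a joint): Outer leaf, same plate. Its pin is at x = -9, y = -160 mm in the inner frame; leaf runs 8 to 140 mm from the pin, its mid-plane 9 mm beside the pin: away from the robot at 0 (in line with the inner leaf). Angle, rad, relative to the inner leaf, clockwise from above (end swings to the robot, then to the post); starts 0 to 0.6; stop at 3.10 = folded, 10 mm gap. 0.1 N m friction, stays as left.
- jar: Bystander: squat amber jar with steel cap, 58 mm diameter, 75 mm high, loose and upright on the robot's side of the long guard, 10 to 40 mm outside the circle in which the outer leaf folds, but in its way if the guard is swung home unfolded. Origin: centre of its underside.
- small_guard_end (a point): Bystander: free end, top edge, of the small low guard on the right (two leaves of about 70 mm in line, 55 mm high, no bumper). Leave it as it stands.

How it is judged:
By the outcome, as a careful person would: the job done as asked, in the order asked, and still so for the second after the job is handed in, with the robot touching nothing.
It also fails if it takes over 58 s, if anything falls off the work surface, if the arm or the gripper's body presses on something with over 40 N, if the wrist force passes 120 N, or if a joint passes its speed limit or range.

## Working session

There is one attempt and no reset: what is moved stays moved. The work goes in short steps, Python scripts to look and compute and a tool call to move; the robot and the scene stay as the last step left them, time stands still between calls to the robot, and variables do not carry over. Pictures are saved under pics/ and viewed, and the job is handed in when it is done.

Besides the shell and the picture viewer there is one more tool, called by a JSON object that holds its "op" and its "data". move_arm: Moves the arm, as the interface text tells. Its arguments: {"type":"object","properties":{"deltas":{"type":"array"},"newtons":{"type":"number"}},"required":["deltas"]}

```bash
mkdir -p pics; python3 - <<'E'
from plant import sense,cams,robot
import cv2,numpy as np,pickle
s=sense(); print(s, robot.hold_point_z)
d={}
for n in ["side","top"]:
    p,z=cams.read_camera(n); i=cams.camera_info(n); d[n]=(p,z,i)
    print(n,i)
    cv2.imwrite(f"pics/{n}0.png",cv2.cvtColor(p,cv2.COLOR_RGB2BGR))
pickle.dump(d,open("d0.pkl","wb"))
print(cams.camera_info("wrist"))
E
```

```text
{'time': 0.0, 'q': array([ 1.10758065e+00,  3.13481564e-01,  1.49844264e+00,  1.83206976e-05,
        1.33098998e+00, -2.23408584e-01]), 'dq': array([-0.00076596, -0.00068461,  0.00056681, -0.00026149, -0.00082489,
        0.00016305]), 'effort': array([-1.38956708e-03, -4.12267435e+01, -2.59738863e+01, -3.55367292e-04,
        4.16901894e-03,  1.07143376e-05]), 'tool_pos': array([0.12459048, 0.50974001, 0.23071683]), 'tool_rot': array([ 0.70246739, -0.08474631,  0.08441992, -0.7015917 ]), 'contact_force': array([-1.21606628,  0.12292427, -0.14503177]), 'ft_torque': array([-0.00034748, -0.01811888,  0.01657555]), 'grip_width': 0.08557842059024201} 0.0187
side {'K': array([[469.28787451,   0.        , 252.96923486],
       [  0.        , 469.28787451, 192.58171381],
       [  0.        ,   0.        ,   1.        ]]), 'extrinsics': array([[-0.93229393,  0.27358831, -0.23659558,  0.21739686],
       [-0.36169812, -0.70231287,  0.6131322 ,  0.63214078],
       [ 0.00158168,  0.6571956 ,  0.75371841,  1.00483043],
       [ 0.        ,  0.        ,  0.        ,  1.        ]])}
top {'K': a
[... 228 characters left out ...]

       [-0.98866897,  0.14807164, -0.02466705, -0.18501397],
       [ 0.00626861,  0.20490584,  0.97876162,  1.38315765],
       [ 0.        ,  0.        ,  0.        ,  1.        ]])}
{'K': array([[281.90203674,   0.        , 257.39273093],
       [  0.        , 281.90203674, 191.34891435],
       [  0.        ,   0.        ,   1.        ]]), 'hand_eye': array([[ 1.44409557e-03, -9.48356440e-01, -3.17203370e-01,
        -8.10553246e-02],
       [-6.84003333e-04,  3.17202690e-01, -9.48357520e-01,
        -1.43215713e-01],
       [ 9.99998723e-01,  1.58648706e-03, -1.90607965e-04,
        -2.53973335e-04],
       [ 0.00000000e+00,  0.00000000e+00,  0.00000000e+00,
         1.00000000e+00]])}
```

View pics/top0.png

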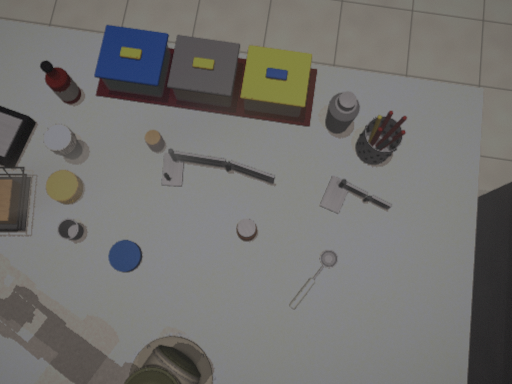

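View pics/side0.png

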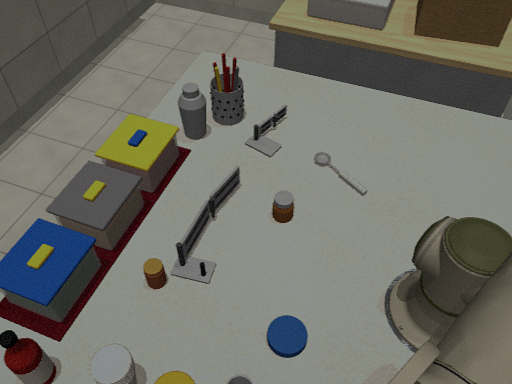

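```bash
cat > h.py <<'E'
import numpy as np,cv2,pickle
def ray(info,u,v):
    K=info["K"];E=info["extrinsics"]
    d=np.array([(u-K[0,2])/K[0,0],-(v-K[1,2])/K[1,1],-1.])
    return E[:3,3],E[:3,:3]@d
def onplane(info,u,v,z):
    o,d=ray(info,u,v); return o+d*(z-o[2])/d[2]
def pt(info,u,v,dep):
    o,d=ray(info,u,v); return o+d*dep
def proj(info,P):
    E=info["extrinsics"];K=info["K"]; c=E[:3,:3].T@(np.asarray(P)-E[:3,3])
    return K[0,0]*c[0]/-c[2]+K[0,2], K[1,1]*-c[1]/-c[2]+K[1,2]
E
python3 - <<'E'
import pickle,cv2
from h import *
d=pickle.load(open("d0.pkl","rb"))
p,z,i=d["top"]; c=p[130:250,145:305]; cv2.imwrite("pics/topz.png",cv2.cvtColor(cv2.resize(c,None,fx=5,fy=5,interpolation=cv2.INTER_CUBIC),cv2.COLOR_RGB2BGR))
p,z,i=d["side"]; c=p[160:290,160:310]; cv2.imwrite("pics/sidez.png",cv2.cvtColor(cv2.resize(c,None,fx=4.6,fy=4.6,interpolation=cv2.INTER_CUBIC),cv2.COLOR_RGB2BGR))
E
```

```text
(no output)
```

View pics/topz.png

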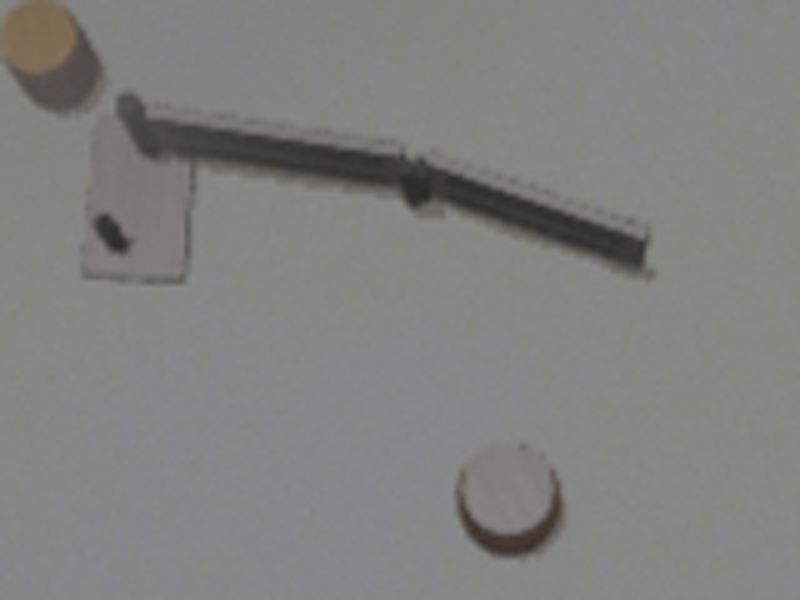

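View pics/sidez.png

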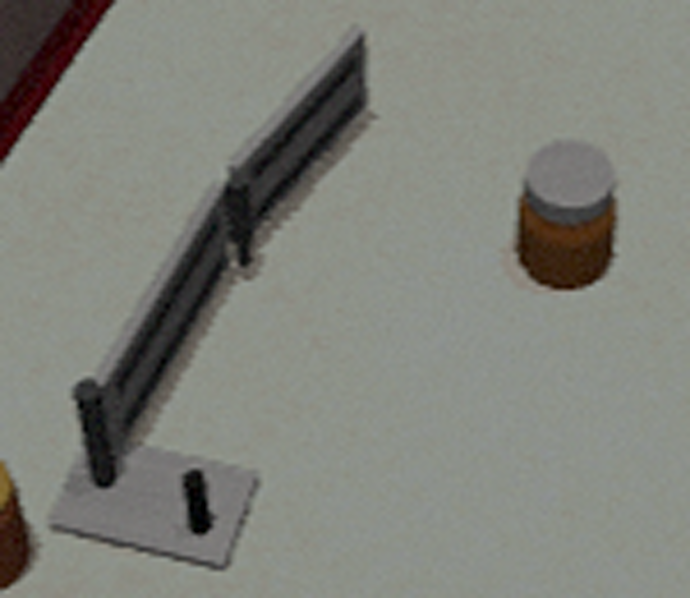

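```bash
python3 - <<'E'
from h import *
np.set_printoptions(precision=4,suppress=True)
d=pickle.load(open("d0.pkl","rb"))
p,z,i=d["top"]
def T(u,v,h,n): 
    u=145+(u+.5)/5-.5; v=130+(v+.5)/5-.5
    P=onplane(i,u,v,h); print(n,P, 'depthpt',pt(i,u,v,z[int(round(v)),int(round(u))])); return P
po=T(131,104,.089,'post'); a=T(155,112,.085,'in0'); b=T(401,150,.085,'in1'); c=T(434,160,.085,'out0'); e=T(647,234,.085,'out1'); pin=T(417,172,.085,'pin')
bt=T(106,221,.056,'bump'); j=T(508,489,.075,'jar')
f=[T(195,163,.008,'f'),T(187,281,.008,'f'),T(82,275,.008,'f')]
p,z,i=d["side"]
def S(u,v,h,n):
    u=160+(u+.5)/4.6-.5; v=160+(v+.5)/4.6-.5
    P=onplane(i,u,v,h); print(n,P, pt(i,u,v,z[int(round(v)),int(round(u))])); return P
print()
S(87,386,.089,'post');S(222,187,.085,'in1');S(235,170,.085,'out0');S(360,34,.085,'out1');S(195,474,.056,'bump');S(570,175,.075,'jar')
S(255,480,.008,'f');S(225,565,.008,'f');S(50,525,.008,'f');S(105,483,.008,'postbase')
E
```

```text
post [0.6117 0.0982 0.089 ] depthpt [0.6103 0.0972 0.0938]
in0 [0.6103 0.0849 0.085 ] depthpt [0.6098 0.0846 0.0867]
in1 [ 0.6094 -0.0551  0.085 ] depthpt [ 0.6109 -0.0546  0.0798]
out0 [ 0.6064 -0.0743  0.085 ] depthpt [ 0.6068 -0.0742  0.0836]
out1 [ 0.5822 -0.1982  0.085 ] depthpt [ 0.582  -0.1982  0.0858]
pin [ 0.5981 -0.066   0.085 ] depthpt [ 0.6015 -0.0649  0.0729]
bump [0.5508 0.1067 0.056 ] depthpt [0.5512 0.1071 0.0541]
jar [ 0.4305 -0.1434  0.075 ] depthpt [ 0.4305 -0.1434  0.0756]
f [0.6049 0.0718 0.008 ] depthpt [0.6064 0.0729 0.0025]
f [0.5335 0.0636 0.008 ] depthpt [ 0.536   0.0657 -0.0039]
f [0.5277 0.125  0.008 ] depthpt [0.5287 0.126  0.0036]

post [0.6111 0.1    0.089 ] [0.6086 0.1034 0.0948]
in1 [ 0.6044 -0.0498  0.085 ] [ 0.61   -0.0596  0.0718]
out0 [ 0.6029 -0.0638  0.085 ] [ 0.6056 -0.0688  0.0784]
out1 [ 0.5781 -0.1875  0.085 ] [ 0.58   -0.1919  0.0801]
bump [0.5481 0.1099 0.056 ] [0.5484 0.1095 0.0552]
jar [ 0.4288 -0.1368  0.075 ] [ 0.4286 -0.136   0.0759]
f [0.533  0.0751 0.008 ] [0.5337 0.0739 0.0057]
f [0.5262 0.1286 0.008 ] [ 0.5294  0.1234 -0.0023]
f [0.6231 0.1403 0.008 ] [0.6261 0.1368 0.0008]
postbase [0.6077 0.1062 0.008 ] [0.6067 0.1076 0.0106]
```

```bash
python3 - <<'E'
from h import *
from scipy.spatial.transform import Rotation as R
np.set_printoptions(precision=3,suppress=True)
d=pickle.load(open("d0.pkl","rb"))
p,z,i=d["top"]
for u,v in [(205,55),(205,76),(200,103),(277,62),(277,88),(270,113),(250,112),(346,100),(345,130),(130,45)]:
    print(u,v,pt(i,u,v,z[v,u]))
print(R.from_quat([0.70246739,-0.08474631,0.08441992,-0.7015917]).as_matrix())
E
```

```text
205 55 [0.901 0.049 0.113]
205 76 [0.835 0.037 0.116]
200 103 [0.794 0.055 0.013]
277 62 [ 0.908 -0.159  0.119]
277 88 [ 0.832 -0.17   0.113]
270 113 [ 0.795 -0.159  0.014]
250 112 [ 0.794 -0.098 -0.   ]
346 100 [ 0.797 -0.358  0.176]
345 130 [ 0.78  -0.391  0.001]
130 45 [0.897 0.267 0.116]
[[ 0.971 -0.001  0.238]
 [-0.238 -0.001  0.971]
 [-0.    -1.    -0.001]]
```

{"op": "move_arm", "data": {"deltas": [{"grip":-1,"slide":[32,0,-26],"delta_rot":[0,0,0]},{"grip":-1,"slide":[32,0,-26],"delta_rot":[0,0,0]},{"grip":-1,"slide":[32,0,-26],"delta_rot":[0,0,0]},{"grip":-1,"slide":[32,0,-26],"delta_rot":[0,0,0]},{"grip":-1,"slide":[32,0,-26],"delta_rot":[0,0,0]},{"grip":-1,"slide":[32,0,-26],"delta_rot":[0,0,0]},{"grip":-1,"slide":[32,0,-26],"delta_rot":[0,0,0]},{"grip":-1,"slide":[32,0,-26],"delta_rot":[0,0,0]},{"grip":-1,"slide":[32,0,-26],"delta_rot":[0,0,0]},{"grip":-1,"slide":[32,0,-26],"delta_rot":[0,0,0]}]}}

```text
time: 1.1
tool_pos: [0.3789, 0.1711, 0.2285]
tool_rot: [0.704, -0.083, 0.08, -0.701]
contact_force: [0.2, 1.7, 0.1]
grip_width: -0.0002
```

```bash
cat > st.py <<'E'
from plant import sense
import numpy as np,sys
from scipy.spatial.transform import Rotation as R
np.set_printoptions(precision=4,suppress=True)
s=sense(); M=R.from_quat(s["tool_rot"]).as_matrix()
yaw=np.arctan2(M[1,0],M[0,0])
print("t",round(s["time"],2),"pos",s["tool_pos"],"yaw",round(yaw,3),"down",M[:,1],"F",s["contact_force"],"w",round(s["grip_width"],4),"q",s["q"])
# tool position in mm relative to pin, in tool axes
pin=np.array([.5978,-.0607,0]); print("rel pin tool mm",(M.T@(s["tool_pos"]-pin)*1000).round(1))
if len(sys.argv)>3:
    t=np.array([float(a) for a in sys.argv[1:4]]); print("to target, tool mm",(M.T@(t-s["tool_pos"])*1000).round(1))
    if len(sys.argv)>4: 
        dy=-(float(sys.argv[4])-yaw); print("ry",(dy+np.pi)%(2*np.pi)-np.pi)
E
python3 st.py .6235 -.1575 .23 -.195
```

```text
t 1.1 pos [0.3789 0.1711 0.2285] yaw -0.231 down [-0.0034 -0.0031 -1.    ] F [0.1796 1.6999 0.1413] w -0.0002 q [ 0.1423  0.0737  1.7985 -0.0027  1.2733 -1.1966]
rel pin tool mm [-266.8 -228.4  174.6]
to target, tool mm [ 313.4   -1.3 -263.8]
ry -0.03614942943027444
```

{"op": "move_arm", "data": {"deltas": [{"grip":-1,"slide":[35,0,-29],"delta_rot":[0,-0.005,0]},{"grip":-1,"slide":[35,0,-29],"delta_rot":[0,-0.005,0]},{"grip":-1,"slide":[35,0,-29],"delta_rot":[0,-0.005,0]},{"grip":-1,"slide":[35,0,-29],"delta_rot":[0,-0.005,0]},{"grip":-1,"slide":[35,0,-29],"delta_rot":[0,-0.005,0]},{"grip":-1,"slide":[35,0,-29],"delta_rot":[0,-0.005,0]},{"grip":-1,"slide":[35,0,-29],"delta_rot":[0,-0.005,0]},{"grip":-1,"slide":[35,0,-29],"delta_rot":[0,0,0]},{"grip":-1,"slide":[35,0,-29],"delta_rot":[0,0,0]},{"grip":-1,"slide":[0,0,0],"delta_rot":[0,0,0]}]}}

```text
time: 2.1
tool_pos: [0.6397, -0.1701, 0.2228]
tool_rot: [0.704, -0.074, 0.068, -0.703]
contact_force: [0.1, 0.6, -0.7]
grip_width: -0.0
```

```bash
python3 st.py .6235 -.1575 .04 -.195; python3 - <<'E'
from plant import cams
import cv2
p,z=cams.read_camera("wrist"); cv2.imwrite("pics/w1.png",cv2.cvtColor(p,cv2.COLOR_RGB2BGR))
E
```

```text
t 2.1 pos [ 0.6397 -0.1701  0.2228] yaw -0.201 down [-0.0095 -0.0006 -1.    ] F [ 0.0939  0.6351 -0.6658] w -0.0 q [-0.4347  0.6392  1.024  -0.0045  1.4868 -1.8043]
rel pin tool mm [  60.9 -223.1  -99.4]
to target, tool mm [-16.7 182.9   9.6]
ry -0.005761453541210049
```

View pics/w1.png

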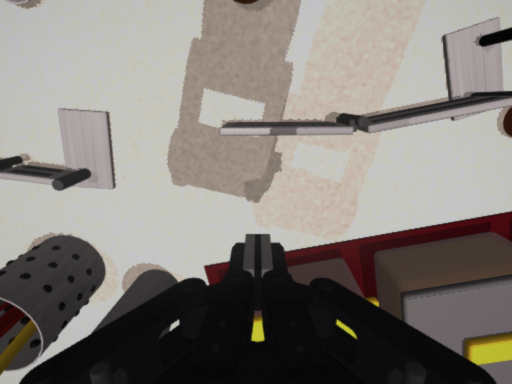

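```bash
python3 - <<'E'
from plant import sense,cams
import numpy as np
from scipy.spatial.transform import Rotation as R
s=sense(); i=cams.camera_info("wrist"); T=np.eye(4); T[:3,:3]=R.from_quat(s["tool_rot"]).as_matrix(); T[:3,3]=s["tool_pos"]
E=T@i["hand_eye"]; from h import onplane
I={"K":i["K"],"extrinsics":E}
print(E[:3,3])
for u,v,h in [(221,122,.085),(221,128,.085),(221,135,.085),(353,122,.085),(353,128,.085),(353,134,.085),(340,118,.085),(480,38,.056),(512,98,.085)]: print(u,v,onplane(I,u,v,h).round(4))
E
```

```text
[ 0.56070674 -0.15221622  0.36729046]
221 122 [ 0.5735 -0.1913  0.085 ]
221 128 [ 0.5791 -0.1927  0.085 ]
221 135 [ 0.5856 -0.1943  0.085 ]
353 122 [ 0.5991 -0.0653  0.085 ]
353 128 [ 0.6049 -0.0658  0.085 ]
353 134 [ 0.6107 -0.0664  0.085 ]
340 118 [ 0.5928 -0.0773  0.085 ]
480 38 [0.5474 0.0742 0.056 ]
512 98 [0.607  0.0848 0.085 ]
```

{"op": "move_arm", "data": {"deltas": [{"grip":-1,"slide":[-5,20,3],"delta_rot":[0,0,0]},{"grip":-1,"slide":[-5,20,3],"delta_rot":[0,0,0.003]},{"grip":-1,"slide":[-3,20,2],"delta_rot":[0,0,0.003]},{"grip":-1,"slide":[-2,20,2],"delta_rot":[0,0,0.003]},{"grip":-1,"slide":[0,20,0],"delta_rot":[0,0,0]},{"grip":-1,"slide":[0,20,0],"delta_rot":[0,0,0]},{"grip":-1,"slide":[0,20,0],"delta_rot":[0,0,0]},{"grip":-1,"slide":[0,20,0],"delta_rot":[0,0,0]},{"grip":-1,"slide":[0,15,0],"delta_rot":[0,0,0]},{"grip":-1,"slide":[0,8,0],"delta_rot":[0,0,0]}]}}

```text
time: 3.15
tool_pos: [0.6182, -0.1434, 0.038]
tool_rot: [-0.703, 0.074, -0.061, 0.704]
contact_force: [0.9, 0.3, 0.1]
grip_width: -0.0001
```

```bash
python3 st.py .6235 -.1575 .04 -.195
```

```text
t 3.15 pos [ 0.6182 -0.1434  0.038 ] yaw -0.191 down [-0.018   0.0032 -0.9998] F [0.8854 0.3013 0.1118] w -0.0001 q [-0.4105  0.7544  1.3258 -0.0048  1.0792 -1.7881]
rel pin tool mm [ 35.  -38.6 -77.3]
to target, tool mm [  7.8  -2.2 -12.9]
ry 0.004138266925787892
```

{"op": "move_arm", "data": {"deltas": [{"grip":-1,"slide":[-3,0,-7],"delta_rot":[0,0,-0.009]},{"grip":-1,"slide":[-5,0,-6],"delta_rot":[0,0,-0.009]},{"grip":-1,"slide":[-9,0,-2],"delta_rot":[0,0.1,0]},{"grip":-1,"slide":[-9,0,-2],"delta_rot":[0,0.1,0]},{"grip":-1,"slide":[-9,0,-2],"delta_rot":[0,0.1,0]},{"grip":-1,"slide":[-9,0,-2],"delta_rot":[0,0.1,0]},{"grip":-1,"slide":[-9,0,-2],"delta_rot":[0,0.1,0]},{"grip":-1,"slide":[-9,0,-2],"delta_rot":[0,0.1,0]},{"grip":-1,"slide":[-9,0,-2],"delta_rot":[0,0.1,0]},{"grip":-1,"slide":[-9,0,-2],"delta_rot":[0,0.1,0]}]}}

```text
time: 4.15
tool_pos: [0.5371, -0.1353, 0.0471]
tool_rot: [-0.616, 0.338, -0.354, 0.617]
contact_force: [0.2, -0.7, -1.4]
grip_width: -0.0001
```

```bash
python3 st.py;  python3 - <<'E'
from plant import cams
import cv2
p,z=cams.read_camera("top"); c=p[130:250,145:305]; cv2.imwrite("pics/t2.png",cv2.cvtColor(cv2.resize(c,None,fx=5,fy=5,interpolation=cv2.INTER_CUBIC),cv2.COLOR_RGB2BGR))
E
```

```text
t 4.15 pos [ 0.5371 -0.1353  0.0471] yaw -1.024 down [ 0.0204 -0.0095 -0.9997] F [ 0.2334 -0.665  -1.3765] w -0.0001 q [-0.4587  0.5755  1.6303  0.0006  0.9132 -1.0062]
rel pin tool mm [ 33.1 -47.6 -90.1]
```

View pics/t2.png

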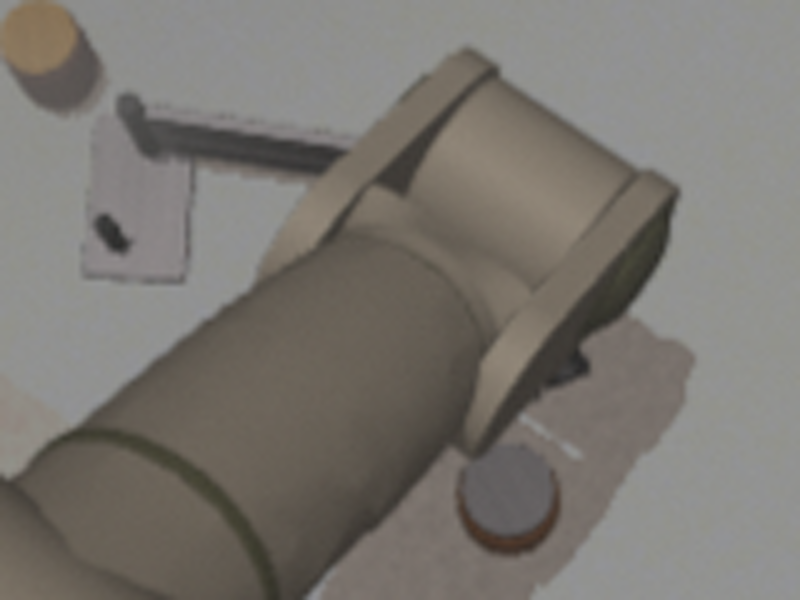

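{"op": "move_arm", "data": {"deltas": [{"grip":-1,"slide":[-10,1,-2],"delta_rot":[0,0.1,0.005]},{"grip":-1,"slide":[-10,1,-2],"delta_rot":[0,0.1,0.005]},{"grip":-1,"slide":[-10,1,-2],"delta_rot":[0,0.1,0]},{"grip":-1,"slide":[-10,1,-2],"delta_rot":[0,0.1,0]},{"grip":-1,"slide":[-10,1,-2],"delta_rot":[0,0.1,0]},{"grip":-1,"slide":[-10,1,-2],"delta_rot":[0,0.1,0]},{"grip":-1,"slide":[-10,1,-2],"delta_rot":[0,0.1,0]},{"grip":-1,"slide":[-10,1,-2],"delta_rot":[0,0.1,0]},{"grip":-1,"slide":[-9,0,-2],"delta_rot":[0,0.1,0]},{"grip":-1,"slide":[-9,0,-2],"delta_rot":[0,0.1,0]}]}}

```text
time: 5.2
tool_pos: [0.508, -0.047, 0.0477]
tool_rot: [0.359, -0.595, 0.613, -0.375]
contact_force: [-0.1, -0.4, -0.9]
grip_width: 0.0003
```

```bash
python3 st.py;  python3 - <<'E'
from plant import cams
import cv2
p,z=cams.read_camera("wrist"); cv2.imwrite("pics/w3.png",cv2.cvtColor(p,cv2.COLOR_RGB2BGR))
E
```

```text
t 5.2 pos [ 0.508  -0.047   0.0477] yaw -2.05 down [ 0.0315 -0.0103 -0.9995] F [-0.0682 -0.4146 -0.8948] w 0.0003 q [-0.3223  0.4942  1.7727  0.0003  0.8416  0.1569]
rel pin tool mm [ 29.  -50.7 -84.4]
```

View pics/w3.png

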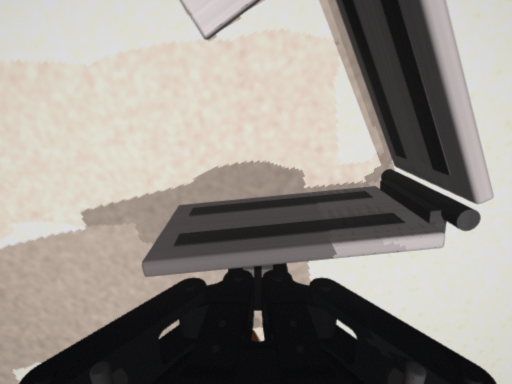

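{"op": "move_arm", "data": {"deltas": [{"grip":-1,"slide":[-9,1,-3],"delta_rot":[-0.005,0.1,0]},{"grip":-1,"slide":[-9,1,-3],"delta_rot":[-0.005,0.1,0]},{"grip":-1,"slide":[-9,1,-3],"delta_rot":[-0.005,0.1,0]},{"grip":-1,"slide":[-9,1,-3],"delta_rot":[-0.005,0.1,0]},{"grip":-1,"slide":[-9,1,-3],"delta_rot":[-0.005,0.1,0]},{"grip":-1,"slide":[-9,1,-2],"delta_rot":[0,0.1,0]},{"grip":-1,"slide":[-9,1,-2],"delta_rot":[0,0.1,0]},{"grip":-1,"slide":[-9,1,-2],"delta_rot":[0,0.1,0]},{"grip":-1,"slide":[-9,0,-2],"delta_rot":[0,0.1,0]},{"grip":-1,"slide":[0,0,0],"delta_rot":[0,0,0]}]}}

```text
time: 6.25
tool_pos: [0.5554, 0.0175, 0.047]
tool_rot: [-0.059, 0.705, -0.703, 0.074]
contact_force: [-0.0, -0.1, -0.4]
grip_width: -0.0002
```

```bash
python3 st.py;  python3 - <<'E'
from plant import cams
import cv2
p,z=cams.read_camera("wrist"); cv2.imwrite("pics/w4.png",cv2.cvtColor(p,cv2.COLOR_RGB2BGR))
E
```

```text
t 6.25 pos [0.5554 0.0175 0.047 ] yaw -2.954 down [ 0.0209  0.0043 -0.9998] F [-0.0087 -0.1253 -0.4058] w -0.0002 q [-0.1831  0.5793  1.6238  0.0102  0.9187  1.1941]
rel pin tool mm [ 26.1 -47.5 -84.8]
```

View pics/w4.png

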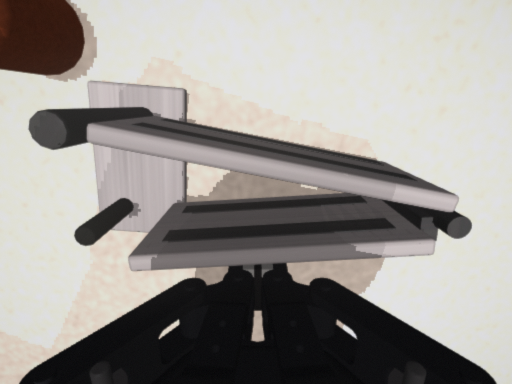

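{"op": "move_arm", "data": {"deltas": [{"grip":-1,"slide":[-3,0,-1],"delta_rot":[-0.004,0.035,0]},{"grip":-1,"slide":[-3,0,-1],"delta_rot":[-0.004,0.035,0]},{"grip":-1,"slide":[-3,0,-1],"delta_rot":[-0.004,0.035,0]},{"grip":-1,"slide":[-3,0,-1],"delta_rot":[0,0.035,0]},{"grip":-1,"slide":[-3,0,-1],"delta_rot":[0,0.035,0]},{"grip":-1,"slide":[-2,0,0],"delta_rot":[0,0,0]},{"grip":-1,"slide":[-1,0,0],"delta_rot":[0,0,0]},{"grip":-1,"slide":[-1,0,0],"delta_rot":[0,0,0]},{"grip":-1,"slide":[0,0,0],"delta_rot":[0,0,0]},{"grip":-1,"slide":[0,0,0],"delta_rot":[0,0,0]}]}}

```text
time: 7.3
tool_pos: [0.571, 0.0223, 0.0478]
tool_rot: [-0.002, 0.714, -0.7, 0.013]
contact_force: [-0.5, 0.8, -0.3]
grip_width: 0.0001
```

```bash
python3 st.py;  python3 - <<'E'
from plant import cams
import cv2
p,z=cams.read_camera("wrist"); cv2.imwrite("pics/w5.png",cv2.cvtColor(p,cv2.COLOR_RGB2BGR))
E
```

```text
t 7.3 pos [0.571  0.0223 0.0478] yaw -3.12 down [ 0.015   0.0188 -0.9997] F [-0.5356  0.8264 -0.349 ] w 0.0001 q [-0.1755  0.6084  1.5682  0.0259  0.9537  1.3589]
rel pin tool mm [ 24.3 -46.7 -84.4]
```

View pics/w5.png

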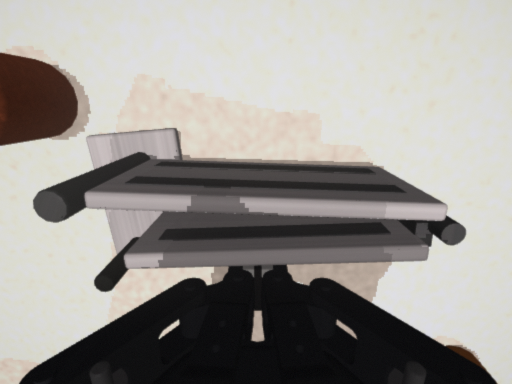

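{"op": "move_arm", "data": {"deltas": [{"grip":-1,"slide":[-1.5,0,0],"delta_rot":[-0.004,0.003,0]},{"grip":-1,"slide":[-1.5,0,0],"delta_rot":[-0.004,0.003,0]},{"grip":-1,"slide":[-1.5,0,0],"delta_rot":[-0.004,0,0]},{"grip":-1,"slide":[-1.5,0,0],"delta_rot":[0,0,0]},{"grip":-1,"slide":[-1,0,0],"delta_rot":[0,0,0]},{"grip":-1,"slide":[-1,0,0],"delta_rot":[0,0,0]},{"grip":-1,"slide":[-1,0,0],"delta_rot":[0,0,0]},{"grip":-1,"slide":[-1,0,0],"delta_rot":[0,0,0]},{"grip":-1,"slide":[-1,0,0],"delta_rot":[0,0,0]},{"grip":-1,"slide":[-1,0,0],"delta_rot":[0,0,0]}]}}

```text
time: 8.35
tool_pos: [0.5752, 0.0222, 0.0479]
tool_rot: [-0.01, 0.719, -0.695, 0.003]
contact_force: [-8.5, 0.1, 5.4]
grip_width: 0.0
```

```bash
python3 st.py;  python3 - <<'E'
from plant import cams
import cv2
p,z=cams.read_camera("wrist"); cv2.imwrite("pics/w6.png",cv2.cvtColor(p,cv2.COLOR_RGB2BGR))
E
```

```text
t 8.35 pos [0.5752 0.0222 0.0479] yaw -3.124 down [-0.0104  0.0333 -0.9994] F [-8.5098  0.088   5.3506] w 0.0 q [-0.1789  0.6272  1.5338  0.0369  0.997   1.3539]
rel pin tool mm [ 21.6 -44.9 -84.9]
```

View pics/w6.png

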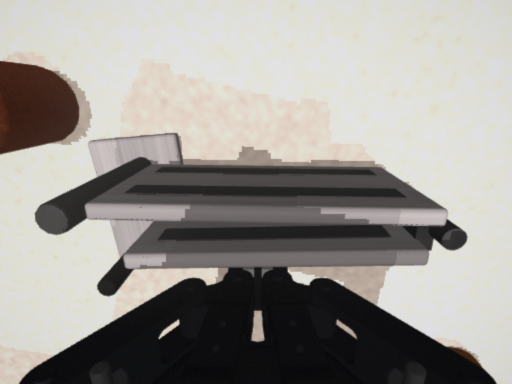

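{"op": "move_arm", "data": {"deltas": [{"grip":-1,"slide":[10,0,0],"delta_rot":[0.005,0,0]},{"grip":-1,"slide":[10,0,0],"delta_rot":[0.005,0,0]},{"grip":-1,"slide":[10,0,0],"delta_rot":[0.005,0,0]},{"grip":-1,"slide":[0,-15,0],"delta_rot":[0.005,0,0]},{"grip":-1,"slide":[0,-25,0],"delta_rot":[0.005,0,0]},{"grip":-1,"slide":[0,-30,0],"delta_rot":[0,-0.1,0]},{"grip":-1,"slide":[0,-30,0],"delta_rot":[0,-0.14,0]},{"grip":-1,"slide":[0,-30,0],"delta_rot":[0,-0.14,0]},{"grip":-1,"slide":[0,-20,0],"delta_rot":[0,-0.14,0]},{"grip":-1,"slide":[0,-10,0],"delta_rot":[0,-0.14,0]}]}}

```text
time: 9.4
tool_pos: [0.5478, 0.0186, 0.2147]
tool_rot: [-0.243, 0.667, -0.661, 0.242]
contact_force: [0.3, 0.5, -0.5]
grip_width: -0.0
```

{"op": "move_arm", "data": {"deltas": [{"grip":-1,"slide":[0,0,0],"delta_rot":[0,-0.14,0]},{"grip":-1,"slide":[0,0,0],"delta_rot":[0,-0.14,0]},{"grip":-1,"slide":[0,0,0],"delta_rot":[0,-0.14,0]},{"grip":-1,"slide":[0,0,0],"delta_rot":[0,-0.14,0]},{"grip":-1,"slide":[0,0,0],"delta_rot":[0,-0.14,0]},{"grip":-1,"slide":[0,0,0],"delta_rot":[0,-0.14,0]},{"grip":-1,"slide":[0,0,0],"delta_rot":[0,-0.14,0]},{"grip":-1,"slide":[0,0,0],"delta_rot":[0,-0.14,0]},{"grip":-1,"slide":[0,0,0],"delta_rot":[0,-0.14,0]},{"grip":-1,"slide":[0,0,0],"delta_rot":[0,-0.14,0]}]}}

```text
time: 10.4
tool_pos: [0.5524, 0.0169, 0.2198]
tool_rot: [-0.62, 0.331, -0.336, 0.627]
contact_force: [0.6, -0.4, -0.2]
grip_width: -0.0
```

{"op": "move_arm", "data": {"deltas": [{"grip":-1,"slide":[0,0,0],"delta_rot":[0,-0.14,0]},{"grip":-1,"slide":[0,0,0],"delta_rot":[0,-0.14,0]},{"grip":-1,"slide":[0,0,0],"delta_rot":[0,-0.14,0]},{"grip":-1,"slide":[0,0,0],"delta_rot":[0,-0.14,0]},{"grip":-1,"slide":[0,0,0],"delta_rot":[0,-0.14,0]},{"grip":-1,"slide":[0,0,0],"delta_rot":[0,-0.14,0]},{"grip":-1,"slide":[0,0,0],"delta_rot":[0,-0.1,0]},{"grip":-1,"slide":[0,0,0],"delta_rot":[0,0,0]},{"grip":-1,"slide":[0,0,0],"delta_rot":[0,0,0]},{"grip":-1,"slide":[0,0,0],"delta_rot":[0,0,0]}]}}

```text
time: 11.4
tool_pos: [0.5555, 0.0155, 0.2217]
tool_rot: [-0.705, -0.005, -0.009, 0.709]
contact_force: [-0.5, 0.9, -0.7]
grip_width: -0.0001
```

```bash
python3 st.py .643 -.026 .2 -.028;  python3 - <<'E'
from plant import cams
import cv2
for n in ["wrist","top","side"]:
    p,z=cams.read_camera(n); cv2.imwrite(f"pics/{n}7.png",cv2.cvtColor(p,cv2.COLOR_RGB2BGR))
E
```

```text
t 11.4 pos [0.5555 0.0155 0.2217] yaw -0.006 down [ 0.0203  0.0059 -0.9998] F [-0.5121  0.9363 -0.7048] w -0.0001 q [-0.1874  0.3764  1.4348  0.0099  1.3117 -1.7551]
rel pin tool mm [ -38.2 -222.1   77.3]
to target, tool mm [ 87.2  23.3 -41.2]
ry 0.022487157044701167
```

View pics/wrist7.png

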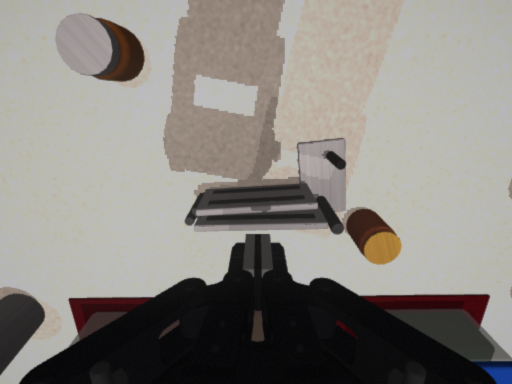

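View pics/side7.png

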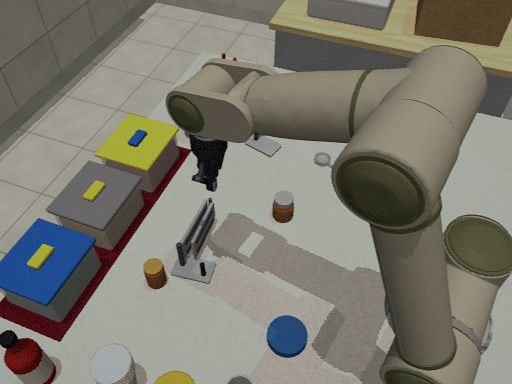

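```bash
python3 - <<'E'
import cv2
c=cv2.imread("pics/wrist7.png")[130:260,180:350]; cv2.imwrite("pics/w7z.png",cv2.resize(c,None,fx=4.6,fy=4.6,interpolation=cv2.INTER_CUBIC))
E
```

```text
(no output)
```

View pics/w7z.png

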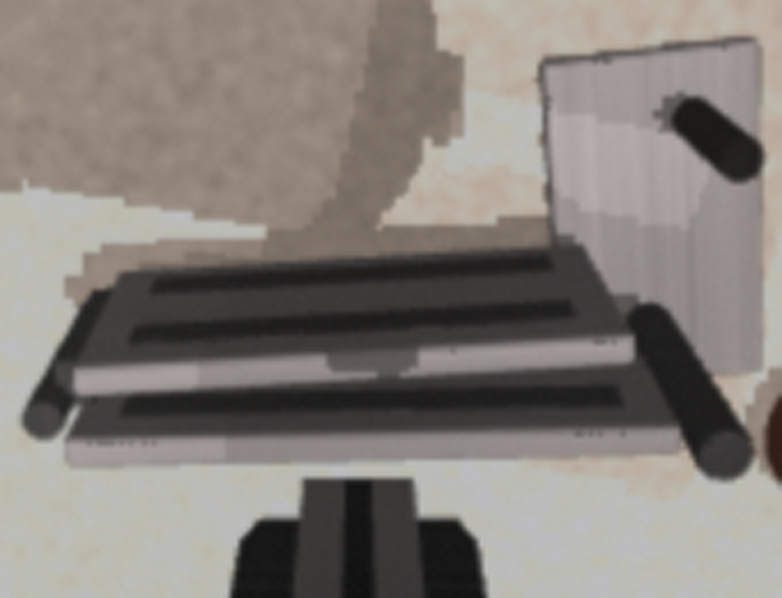

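```bash
python3 - <<'E'
from plant import sense,cams
import numpy as np
from scipy.spatial.transform import Rotation as R
s=sense(); i=cams.camera_info("wrist"); T=np.eye(4); T[:3,:3]=R.from_quat(s["tool_rot"]).as_matrix(); T[:3,3]=s["tool_pos"]
from h import onplane
I={"K":i["K"],"extrinsics":T@i["hand_eye"]}
f=lambda u,v,h: onplane(I,180+(u+.5)/4.6-.5,130+(v+.5)/4.6-.5,h)
a,b,c,d=[f(*x,.085) for x in [(75,380),(633,347),(68,452),(680,440)]]
for P in (a,b,c,d,f(722,458,.089),f(45,418,.085)): print(P.round(4))
ang=lambda p,q: np.arctan2(*(p-q)[:2])
print("outer",np.arctan((a-b)[0]/-(a-b)[1]),"inner",np.arctan((c-d)[0]/-(c-d)[1]), np.linalg.norm(a-b),np.linalg.norm(c-d))
E
```

```text
[ 0.5941 -0.0502  0.085 ]
[0.5869 0.0798 0.085 ]
[ 0.6128 -0.0534  0.085 ]
[0.6109 0.0926 0.085 ]
[0.6137 0.1018 0.089 ]
[ 0.6038 -0.0581  0.085 ]
outer 0.05555727729810862 inner 0.012717562390378278 0.13021998026571927 0.14597651523177835
```

{"op": "move_arm", "data": {"deltas": [{"grip":-1,"slide":[20,0,-8],"delta_rot":[0,0,0.005]},{"grip":-1,"slide":[20,0,-8],"delta_rot":[0,0,0.005]},{"grip":-1,"slide":[20,0,-8],"delta_rot":[0,0,0.005]},{"grip":-1,"slide":[20,0,-8],"delta_rot":[0,0,0.005]},{"grip":-1,"slide":[16,0,-8],"delta_rot":[0,0,0]},{"grip":-1,"slide":[0,0,0],"delta_rot":[0,0,0]},{"grip":-1,"slide":[0,20,0],"delta_rot":[0,0,0]},{"grip":-1,"slide":[0,20,0],"delta_rot":[0,0,0]},{"grip":-1,"slide":[0,20,0],"delta_rot":[0,0,0]},{"grip":-1,"slide":[0,0,0],"delta_rot":[0,0,0]}]}}

```text
time: 12.55
tool_pos: [0.6526, -0.0244, 0.1608]
tool_rot: [-0.705, 0.004, -0.003, 0.709]
contact_force: [-0.3, 0.6, -0.3]
grip_width: 0.0001
```

```bash
python3 st.py .65 -.025 .042 0
```

```text
t 12.55 pos [ 0.6526 -0.0244  0.1608] yaw -0.01 down [-0.0006  0.0064 -1.    ] F [-0.323   0.6455 -0.2596] w 0.0001 q [-0.2189  0.6526  1.1624  0.0063  1.3286 -1.7817]
rel pin tool mm [  54.3 -160.6   37.8]
to target, tool mm [ -2.5 118.8  -1.3]
ry -0.009557049779670201
```

{"op": "move_arm", "data": {"deltas": [{"grip":-1,"slide":[0,20,0],"delta_rot":[0,0,0]},{"grip":-1,"slide":[0,20,0],"delta_rot":[0,0,0]},{"grip":-1,"slide":[0,20,0],"delta_rot":[0,0,0]},{"grip":-1,"slide":[0,20,0],"delta_rot":[0,0,0]},{"grip":-1,"slide":[0,20,0],"delta_rot":[0,0,0]},{"grip":-1,"slide":[0,16,0],"delta_rot":[0,0,0]},{"grip":-1,"slide":[-5,0,0],"delta_rot":[0,0,0]},{"grip":-1,"slide":[-5,0,0],"delta_rot":[0,0,0]},{"grip":-1,"slide":[-4,0,0],"delta_rot":[0,0,0]},{"grip":-1,"slide":[0,0,0],"delta_rot":[0,0,0]}]}}

```text
time: 13.55
tool_pos: [0.6394, -0.0219, 0.0546]
tool_rot: [-0.706, -0.001, -0.009, 0.708]
contact_force: [-0.2, 0.1, 0.0]
grip_width: -0.0001
```

```bash
sed -i 's/pin=np.array(\[.5978,-.0607,0\])/pin=np.array([.612,.099,0])/; s/rel pin/rel post/' st.py; python3 st.py;  python3 - <<'E'
from plant import cams
import cv2
p,z=cams.read_camera("wrist"); cv2.imwrite("pics/w8.png",cv2.cvtColor(p,cv2.COLOR_RGB2BGR))
E
```

```text
t 13.55 pos [ 0.6394 -0.0219  0.0546] yaw -0.01 down [ 0.014   0.0036 -0.9999] F [-0.1949  0.1112  0.0337] w -0.0001 q [-0.2196  0.7271  1.3272  0.0074  1.0745 -1.7838]
rel post tool mm [  29.4  -54.7 -120.4]
```

View pics/w8.png

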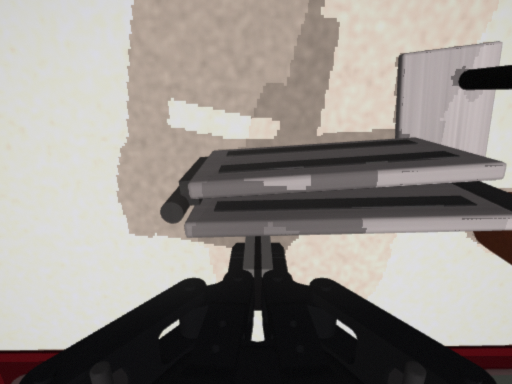

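{"op": "move_arm", "data": {"deltas": [{"grip":-1,"slide":[-4,4,0],"delta_rot":[0,0,0.005]},{"grip":-1,"slide":[-4,4,0],"delta_rot":[0,0,0.005]},{"grip":-1,"slide":[-4,2,0],"delta_rot":[0,0,0]},{"grip":-1,"slide":[-6,1,0],"delta_rot":[0,0.03,0]},{"grip":-1,"slide":[-7.5,0,-1],"delta_rot":[0,0.06,0]},{"grip":-1,"slide":[-7.5,0,-1],"delta_rot":[0,0.06,0]},{"grip":-1,"slide":[-7.5,0,-1],"delta_rot":[0,0.06,0]},{"grip":-1,"slide":[-7.5,0,-1],"delta_rot":[0,0.06,0]},{"grip":-1,"slide":[-7.5,0,-1],"delta_rot":[0,0.06,0]},{"grip":-1,"slide":[-7.5,0,-1],"delta_rot":[0,0.06,0]}]}}

```text
time: 14.6
tool_pos: [0.5788, -0.0197, 0.0447]
tool_rot: [-0.689, 0.141, -0.157, 0.693]
contact_force: [4.1, -1.3, 0.2]
grip_width: -0.0001
```

```bash
python3 st.py;  python3 - <<'E'
from plant import cams
import cv2
p,z=cams.read_camera("wrist"); cv2.imwrite("pics/w9.png",cv2.cvtColor(p,cv2.COLOR_RGB2BGR))
E
```

```text
t 14.6 pos [ 0.5788 -0.0197  0.0447] yaw -0.425 down [ 0.0223  0.0007 -0.9998] F [ 4.1389 -1.2725  0.166 ] w -0.0001 q [-0.2389  0.6235  1.5506  0.0074  0.946  -1.3894]
rel post tool mm [  19.5  -45.5 -121.4]
```

View pics/w9.png

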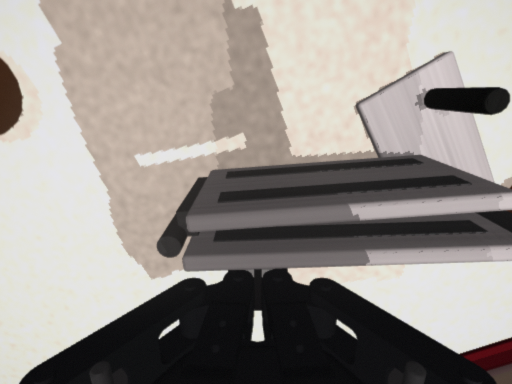

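{"op": "move_arm", "data": {"deltas": [{"grip":-1,"slide":[-7.5,0,-1],"delta_rot":[0,0.06,0.003]},{"grip":-1,"slide":[-7.5,0,-1],"delta_rot":[0,0.06,0.003]},{"grip":-1,"slide":[-7.5,0,-1],"delta_rot":[0,0.06,0.003]},{"grip":-1,"slide":[-7.5,0,-1],"delta_rot":[0,0.06,0]},{"grip":-1,"slide":[-7.5,0,-1],"delta_rot":[0,0.06,0]},{"grip":-1,"slide":[-7.5,0,-1],"delta_rot":[0,0.06,0]},{"grip":-1,"slide":[-7.5,0,-1],"delta_rot":[0,0.06,0]},{"grip":-1,"slide":[-7.5,0,-1],"delta_rot":[0,0.06,0]},{"grip":-1,"slide":[-7.5,0,-1],"delta_rot":[0,0.06,0]},{"grip":-1,"slide":[-7.5,0,-1],"delta_rot":[0,0.06,0]}]}}

```text
time: 15.65
tool_pos: [0.5173, 0.0168, 0.0451]
tool_rot: [-0.608, 0.346, -0.363, 0.616]
contact_force: [2.1, -4.5, 0.4]
grip_width: -0.0
```

```bash
python3 st.py;  python3 - <<'E'
from plant import cams
import cv2
p,z=cams.read_camera("wrist"); cv2.imwrite("pics/w10.png",cv2.cvtColor(p,cv2.COLOR_RGB2BGR))
E
```

```text
t 15.65 pos [0.5173 0.0168 0.0451] yaw -1.05 down [ 0.0273 -0.003  -0.9996] F [ 2.0938 -4.4724  0.4196] w -0.0 q [-0.1954  0.5136  1.7479  0.0032  0.8527 -0.7181]
rel post tool mm [  24.9  -47.4 -122. ]
```

View pics/w10.png

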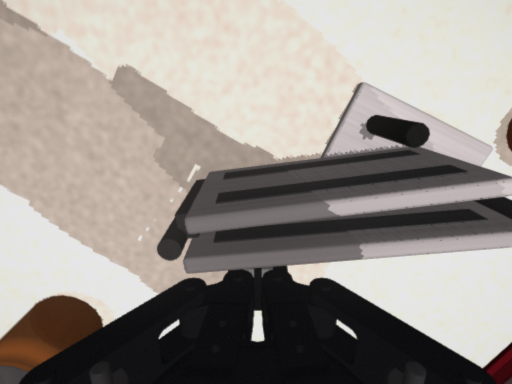

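{"op": "move_arm", "data": {"deltas": [{"grip":-1,"slide":[-7,0,-1],"delta_rot":[0,0.05,0.004]},{"grip":-1,"slide":[-7,0,-1],"delta_rot":[0,0.05,0.004]},{"grip":-1,"slide":[-6,0,-1],"delta_rot":[0,0.05,0.004]},{"grip":-1,"slide":[-5,0,0],"delta_rot":[0,0.04,0]},{"grip":-1,"slide":[-3,0,0],"delta_rot":[0,0.02,0]},{"grip":-1,"slide":[-2,0,0],"delta_rot":[0,0,0]},{"grip":-1,"slide":[-2,0,0],"delta_rot":[0,0,0]},{"grip":-1,"slide":[-2,0,0],"delta_rot":[0,0,0]},{"grip":-1,"slide":[-1,0,0],"delta_rot":[0,0,0]},{"grip":-1,"slide":[-1,0,0],"delta_rot":[0,0,0]}]}}

```text
time: 16.7
tool_pos: [0.4999, 0.0464, 0.0451]
tool_rot: [-0.566, 0.411, -0.422, 0.577]
contact_force: [-0.6, -4.7, 0.4]
grip_width: -0.0001
```

```bash
python3 st.py;  python3 - <<'E'
from plant import cams
import cv2
p,z=cams.read_camera("wrist"); cv2.imwrite("pics/w11.png",cv2.cvtColor(p,cv2.COLOR_RGB2BGR))
E
```

```text
t 16.7 pos [0.4999 0.0464 0.0451] yaw -1.259 down [ 0.0223  0.0036 -0.9997] F [-0.6469 -4.6502  0.3964] w -0.0001 q [-0.1447  0.4891  1.7908  0.0091  0.8401 -0.4625]
rel post tool mm [  15.8  -47.8 -121.8]
```

View pics/w11.png

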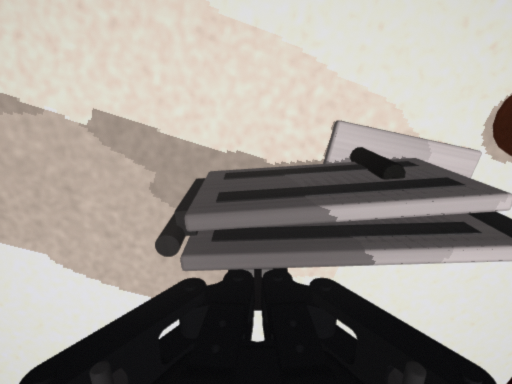

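{"op": "move_arm", "data": {"deltas": [{"grip":-1,"slide":[-1.5,0,0],"delta_rot":[0,0,0]},{"grip":-1,"slide":[-1.5,0,0],"delta_rot":[0,0,0]},{"grip":-1,"slide":[-1.5,0,0],"delta_rot":[0,0,0]},{"grip":-1,"slide":[-1.5,0,0],"delta_rot":[0,0,0]},{"grip":-1,"slide":[-1.5,0,0],"delta_rot":[0,0,0]},{"grip":-1,"slide":[-1,0,0],"delta_rot":[0,0,0]},{"grip":-1,"slide":[-1,0,0],"delta_rot":[0,0,0]},{"grip":-1,"slide":[-1,0,0],"delta_rot":[0,0,0]},{"grip":-1,"slide":[-1,0,0],"delta_rot":[0,0,0]},{"grip":-1,"slide":[-1,0,0],"delta_rot":[0,0,0]}]}}

```text
time: 17.75
tool_pos: [0.5002, 0.0463, 0.0454]
tool_rot: [-0.571, 0.403, -0.427, 0.574]
contact_force: [1.1, -13.3, -0.7]
grip_width: 0.0002
```

```bash
python3 st.py
```

```text
t 17.75 pos [0.5002 0.0463 0.0454] yaw -1.255 down [ 0.0303 -0.0159 -0.9994] F [  1.0841 -13.2757  -0.7297] w 0.0002 q [-0.1352  0.4866  1.7944 -0.0159  0.8285 -0.4404]
rel post tool mm [  16.5  -47.9 -121.5]
```

{"op": "move_arm", "data": {"deltas": [{"grip":-1,"slide":[8,0,0],"delta_rot":[0,0,0]},{"grip":-1,"slide":[12,0,0],"delta_rot":[0,0,0]},{"grip":-1,"slide":[12,0,0],"delta_rot":[0,0,0]},{"grip":-1,"slide":[8,-10,0],"delta_rot":[0,0,0]},{"grip":-1,"slide":[0,-30,0],"delta_rot":[0,0,0]},{"grip":-1,"slide":[0,-40,0],"delta_rot":[0,0,0]},{"grip":-1,"slide":[0,-40,0],"delta_rot":[0,0,0]},{"grip":-1,"slide":[0,-40,0],"delta_rot":[0,0,0]},{"grip":-1,"slide":[0,-30,0],"delta_rot":[0,0,0]},{"grip":-1,"slide":[0,0,0],"delta_rot":[0,0,0]}]}}

```text
time: 18.75
tool_pos: [0.5073, 0.006, 0.2473]
tool_rot: [-0.569, 0.405, -0.427, 0.574]
contact_force: [-0.5, -0.5, 0.2]
grip_width: 0.0001
```

```bash
python3 st.py .3 -.3 .25;  python3 - <<'E'
from plant import cams
import cv2
for n in ["wrist","top"]:
    p,z=cams.read_camera(n); cv2.imwrite(f"pics/{n}12.png",cv2.cvtColor(p,cv2.COLOR_RGB2BGR))
E
```

```text
t 18.75 pos [0.5073 0.006  0.2473] yaw -1.258 down [ 0.0292 -0.0114 -0.9995] F [-0.4678 -0.4508  0.2162] w 0.0001 q [-0.2169  0.2457  1.5443 -0.005   1.3206 -0.5283]
rel post tool mm [  61.2 -249.2 -122.2]
to target, tool mm [ 227.5   -5.2 -291.3]
```

View pics/wrist12.png

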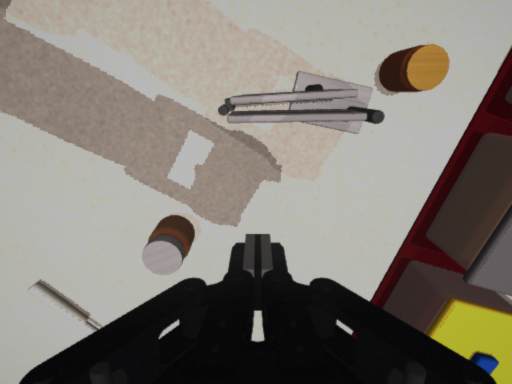

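View pics/top12.png

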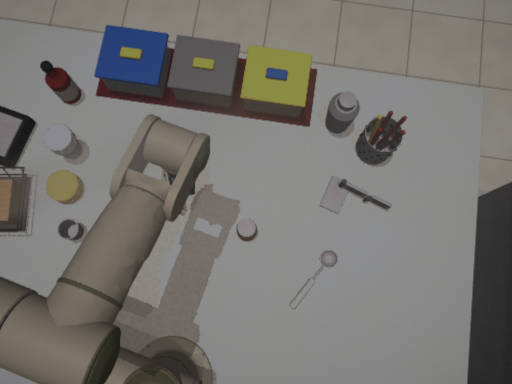

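```bash
python3 - <<'E'
import cv2
c=cv2.imread("pics/wrist12.png")[60:145,210:400]; cv2.imwrite("pics/w12z.png",cv2.resize(c,None,fx=4,fy=4,interpolation=cv2.INTER_CUBIC))
E
```

```text
(no output)
```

View pics/w12z.png

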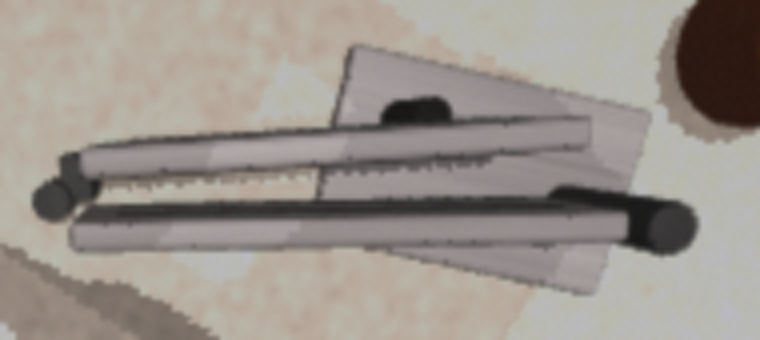

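```bash
python3 - <<'E'
from plant import sense,cams
import numpy as np
from scipy.spatial.transform import Rotation as R
s=sense(); i=cams.camera_info("wrist"); T=np.eye(4); T[:3,:3]=R.from_quat(s["tool_rot"]).as_matrix(); T[:3,3]=s["tool_pos"]
from h import onplane
I={"K":i["K"],"extrinsics":T@i["hand_eye"]}
f=lambda u,v,h: onplane(I,210+(u+.5)/4-.5,60+(v+.5)/4-.5,h)
a,b,c,d=[f(*x,.085) for x in [(84,164),(590,133),(72,237),(627,224)]]
ang=lambda p,q: np.arctan2((p-q)[0],-(p-q)[1])
F=[f(*x,.008) for x in [(352,45),(650,108),(600,293)]]
e=F[0]-F[1]; th1=np.arctan2(e[1],e[0])-np.pi   # along own -x
e=F[1]-F[2]; th2=np.arctan2(-e[0],e[1])
print("outer",ang(a,b),"inner",ang(c,d),"foot yaw",th1,th2,"post",f(672,228,.089),F)
print("inner angle",((th1+2*np.pi)%(2*np.pi)+np.pi)%(2*np.pi)-np.pi-ang(c,d))
E
```

```text
outer -1.201887685424054 inner -1.238498268038262 foot yaw -6.160996029625148 0.15829149106669005 post [0.60854492 0.10179137 0.089     ] [array([0.52494374, 0.12582565, 0.008     ]), array([0.62123367, 0.13765015, 0.008     ]), array([0.63044183, 0.07996462, 0.008     ])]
inner angle 1.3606875455927006
```

```bash
python3 - <<'E'
import cv2,numpy as np
a=cv2.imread("pics/top0.png").astype(int);b=cv2.imread("pics/top12.png").astype(int)
for n,(r0,r1,c0,c1) in {"small":(170,215,315,400),"jar":(215,245,232,262)}.items():
    d=abs(a-b)[r0:r1,c0:c1].max(2); print(n,d.mean(),(d>40).sum())
    A=a[r0:r1,c0:c1].sum(2).astype(np.float32);B=b[r0:r1,c0:c1].sum(2).astype(np.float32); print(cv2.phaseCorrelate(A,B))
from plant import robot,sense
print(sense()["contact_force"],robot.job_done(),sense()["time"])
E
```

```text
small 8.220392156862745 0
((-0.01902399690914791, 0.5228280994515515), 0.9702493411081808)
jar 8.557777777777778 0
((0.10222114443990904, 0.036498246752405095), 0.9069109630584716)
the job is handed in; nothing more can be done
the job is handed in; nothing more can be done
```

The long guard is folded and home against the bumper, and I handed the job in at about 19 s of the 58 s allowed.

**What I did:** With the fingers shut, I pushed the outer leaf round on the robot's side until it met its stop, at about 8.5 N. I checked the fold, then pushed the folded pair from the far side until it stopped moving against the bumper, at about 13 N. I then backed off and raised the tool clear.

**Last checks:**
- **Outer leaf:** the wrist camera put it about 3.10 rad relative to the inner leaf after the fold and again at home, which matches the stop.
- **Inner leaf:** it measured about 1.36 rad, against 1.35 at home. The foot's yaw, which that angle is measured from, came out between 0.12 and 0.16 rad from two of its edges. The block against the bumper is the firmer evidence.
- **Jar:** before and after top pictures match to about 0.1 pixel.
- **Small guard:** no pixel in its area changed strongly, but the image correlation gave a shift of about 0.5 pixel in the row direction. I take that as noise or lighting, since the arm never came near it, but I did not check it further.
- **During the fold:** my measurements suggest the final press on the outer leaf nudged the inner leaf back by about 0.04 rad, away from home. That is close to the measurement error.
- **At hand-in:** the tool was in free air, with the last force reading before it under 1 N.

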